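# Open the desk book rack to its end stop

### The arm

A 6-joint arm with a two-finger parallel gripper is mounted at the origin on the work surface. World frame = base frame: x ahead of the robot, y to its left, z up, the work surface at z = 0. Lengths are in mm, angles in rad, forces in N, time in s.
With the tool pointing down it reaches from about 275 to 1000 mm from the base axis. Payload 8.4 kg.
Tool frame: the origin (TCP) lies midway between the tips of the shut fingers; the grasp point (between the pads) lies 19 mm behind it (arm.grasp_offset is the distance from the TCP to the grasp point, in mm); z points along the fingers, y is the direction in which the jaws open and shut (so a half turn about z gives the same grasp; the last joint's range is limited). The gripper opens to 85 mm and grips with 20 to 120 N. Pads are 22 mm wide; open, the fingers measure 114 mm over their backs; the gripper's body (76 mm by 85 mm) begins 54 mm behind the grasp point. The pads swing forward as they close: fully open they stand 13 mm farther back than shut.
Start: joints at [1.205, 0.353, 1.633, -0, 1.155, -0.002], TCP at [222.391, 584.098, 231.281] pointing down, gripper open.
Joint ranges: [-2.63, 2.63], [-0.92, 2.1], [0.06, 2.66], [-1.3, 4.44], [0, 2.69], [-3.02, 3.02]. Speed limits (rad/s): [2.22, 2.22, 2.79, 3.14, 3.14, 3.14].

### API

Orientations are given as a unit quaternion [x, y, z, w].
In Python, from bench import monitor, imaging, job, models, arm gives the robot as it stands.
- The arm moves only by the tool play_rows, never from a script. Its argument "commands" is text: rows parted by semicolons, each of 5 numbers parted by spaces: the finger opening in cm, from 0 to 8.54, then the shift along the tool's x, y, z in cm, then the turn about the tool's z in degrees. A call has 1 to 20 rows; each row shifts and turns the commanded pose from where the row before left it, along the tool's axes as they then stand; what a row does not reach is not made up. A row lasts 1/10 s, in which the tool goes at most 50 mm and 8.59 degrees, less where a joint would pass 70% of its speed; a pose out of reach is approached as far as the arm can. A call with a gripper value outside its range is refused whole. The fingers move at their own pace and stop on an object; "grip_force" is the grip in N (left out, the last holds). Time passes only in rows, so rows that do not move let the fingers close. It gives the time, the measured TCP pose, the force and the opening at its end, in the units of the state.
- monitor.get_state(): the state, without advancing time (a new reading comes with each control period).
- imaging.read_camera(name): name is "scene" or "top" or "wrist"; returns a dict with "image" (420x560x3 uint8, red, green, blue), "depth" (420x560 float32, mm along the optical axis (not along the pixel's ray), 0 where there is no reading), "fx", "fy", "cx", "cy" (pixels), "rvec" (rotation vector, rad) and "tvec" (3), from world to camera coordinates, as OpenCV has them. Camera axes: x right, y down, z forward; pixel columns grow to the right and rows downward; lengths in mm; the calibration is good to about 2 mm. A picture is of the moment at which its call begins.
- job.finish_job(): hands the job in, once; it reports no verdict.
Trained networks look in a picture, given as the dict that the camera call returned (one of the last four; its "shot" number tells which), for a name from the list of things; names that differ only in an ending like _2 or _b are one class to them, and where a whole thing is asked for, a point or a joint stands for the part that bears it (a point fixed in the world has none). Each returns a list of dicts, best first, with "conf" (0 to 1); they miss things now and then, are a little off and sometimes report something else, mostly with a low value. They report only what shows in the picture. A call takes as long as a camera call.
- models.look_for(label, picture): "extent" ([centre column, centre row, width, height] as shares, 0 to 1, of the picture: columns of its width, rows of its height, round what is visible of it).
The state is a dict: "time_s": time; "joints": joint angles; "qvel": joint speeds; "joint_torque": joint torques, N m; "ee_pos": TCP position; "ee_rot": TCP orientation; "contact_force": force on the tool from outside, world axes, zero at the start; "moment": the same for the moment, N m; "grip_width": finger opening in mm.
Only numpy, scipy, OpenCV 4.12 (cv2) and the standard library are available. Lean on these libraries where they do the work, as an engineer would, in place of code of your own. Each camera call takes 0.05 s, during which the arm holds its last target. There are 200 camera calls.

### The job

Make room in the desk book rack: press the red lock button on top of the sliding bookend down with the fingertips, then, keeping it pressed fully in the whole way, push the bookend away from the books until it comes up against the black end stop. Then let go so that the button springs up and locks the bookend there. Do not grip or squeeze the rack, and leave the things standing around it where they are.

Things in the scene. Friction and masses are not known exactly. Their poses are not given: they have to be found in the camera images.
- rack: Book rack fixed to the desk: wood base 150 (x) x 310 (y) x 12 mm high. Origin: on the desk, below the middle of the bookend's travel; z up, y = sliding direction. At the -y end stand a wooden end (118 mm high, outer face y = -173) and two books (to y = -124, 118 mm high); at the +y end the black end stop, 42 mm high, inner face y = +113.
- slide (a joint): Position of the white and grey sliding bookend (130 mm wide in x) along the rack's +y, in m: 0 = nearest the books, 0.160 = against the end stop. It starts locked at 0 (about 1 mm of play). Unlocked, it slides with about 2 N of friction plus slight damping and stays where it is left. Its grey head, 96 (x) x 67 (y) mm, has a flat top 125 mm above the desk.
- ledge (a point): Middle of the top edge of the inner (-y) face of the grey upright ledge on the bookend's head, 143 mm above the desk. The ledge is 96 mm wide (x), 10 mm thick, rises 18 mm above the head, and lies on the +y side of the button, its inner face 26 mm from the button's centre: fingertips on the button can push against it. Nothing is raised on the button's other three sides.
- lock (a joint): How far the red button is pressed, in m: 0 = up, 0.006 = fully down. Spring: it starts to move at about 4 N and is fully down at about 9 N. While it is up, a pin on it locks the bookend at the start or at the end stop; pressed 0.0035 or more the bookend is free. Let go at the end stop (slide above 0.158), it springs fully up and locks; let go part-way, it stays about half down and does not lock.
- button_top (a point): Centre of the flat top of the red square button, 36 x 36 mm, in the bookend's head; it travels with the bookend and goes down as the button is pressed. Unpressed its top is 135 mm above the desk (10 mm above the head around it, 8 mm below the top of the ledge). Its axes are the rack's: y is the sliding direction, z up.
- pot: Bystander: open green square pencil pot, 50 x 50 x 55 mm high, loose; origin at the centre of its underside.
- notes: Bystander: yellow block of notes, 76 x 76 x 22 mm high, loose; origin at the centre of its underside.
- stapler: Bystander: blue and black stapler, 34 x 110 (y) x 40 mm high, loose; origin at the centre of its underside.
- gluepot: Bystander: small glue jar with a white cap, 36 mm across, 75 mm high, loose; origin at the centre of its underside.

How it is judged (in metres and radians):
On the way, in this order (a step that is already met when the one before it is completed fails the run):
1. the lock button is pressed down 3.5 mm or more while the bookend is still within 20 mm of where it started (value of joint lock above 0.0035 m and distance of button_top from where it was at the start of the episode below 0.02 m and contact force between the fingers and rack above 0.5 N), for 0.05 s.
2. the bookend is at the end stop (within 3 mm) with the button still pressed (value of joint slide above 0.157 m and value of joint lock above 0.0035 m), for 0.05 s.
At the end, for the whole second after the job is handed in: the bookend stands at rest within 4 mm of the end stop (slide above 0.156), the button is up again (lock below 0.0015), and every bystander is upright and within 20 mm of where it started (value of joint slide above 0.156 m and value of joint lock below 0.0015 m and velocity of joint slide between -0.005 and 0.005 m/s and not (distance of any of pot, notes, stapler, gluepot from where it was at the start of the episode above 0.02 m or angle between any of pot, notes, stapler, gluepot's own z axis and vertical above 0.3 rad)); the robot touches nothing.
It fails at once if the button is let up (pressed less than 3.4 mm) while the bookend is part-way (between 10 mm and 150 mm along) (value of joint lock below 0.0034 m and value of joint slide between 0.01 and 0.15 m).
It fails at once if the fingers squeeze or shove the rack with more than 60 N (contact force between the fingers and rack above 60 N).
It fails at once if a bystander is lifted, tipped or moved more than 20 mm (distance of any of pot, notes, stapler, gluepot from where it was at the start of the episode above 0.02 m or angle between any of pot, notes, stapler, gluepot's own z axis and vertical above 0.3 rad).
It also fails if it takes over 35 s, if anything falls off the work surface, if the arm or the gripper's body presses on something with over 40 N, if the wrist force passes 120 N, or if a joint passes its speed limit or range.

## Working session

There is one attempt and no reset: what is moved stays moved. The work goes in short steps, Python scripts to look and compute and a tool call to move; the robot and the scene stay as the last step left them, time stands still between calls to the robot, and variables do not carry over. Pictures are saved under pics/ and viewed, about 8 in all and at most 12, crops included, and the job is handed in when it is done.

Besides the shell and the picture viewer there is one more tool, called by a JSON object that holds its "method" and its "body", one argument or row to a line. play_rows: Moves the arm, as the interface text tells. Its arguments: {"type":"object","properties":{"commands":{"type":"string"},"grip_force":{"type":"number"}},"required":["commands"]}

```bash
mkdir -p pics; cat > h.py <<'E'
import numpy as np,cv2
from bench import monitor, imaging, job, models, arm
def cloud(p):
    d=p["depth"].astype(float);v,u=np.indices(d.shape)
    P=np.stack([(u-p["cx"])/p["fx"]*d,(v-p["cy"])/p["fy"]*d,d],-1)
    R=cv2.Rodrigues(np.array(p["rvec"],float))[0]
    W=(P-np.array(p["tvec"]).reshape(3))@R
    W[d==0]=np.nan
    return W
def save(p,n): cv2.imwrite(f"pics/{n}.png",p["image"][:,:,::-1])
E
python3 - <<'E'
from h import *
s=monitor.get_state();print({k:np.round(s[k],3) for k in("time_s","ee_pos","ee_rot","contact_force","grip_width")})
ims=[]
for c in("top","scene"):
    p=imaging.read_camera(c);W=cloud(p);ims.append(p["image"])
    np.savez(f"{c}.npz",W=W,im=p["image"])
    for n in("button_top","rack","ledge","pot","notes","stapler","gluepot"):
        for r in models.look_for(n,p)[:1]:
            e=r["extent"];print(c,n,round(r["conf"],2),np.round(np.array(e)*[560,420,560,420]),np.round(W[int(e[1]*420),int(e[0]*560)]))
    hsv=cv2.cvtColor(p["image"],cv2.COLOR_RGB2HSV)
    m=((hsv[...,0]<8)|(hsv[...,0]>172))&(hsv[...,1]>150)&(hsv[...,2]>80)
    v,u=np.where(m);print("red",m.sum(),u.mean(),v.mean(),np.nanmedian(W[m],0))
    save(p,c)
E
```

```text
{'time_s': np.float64(0.0), 'ee_pos': array([222.209, 583.631, 230.53 ]), 'ee_rot': array([ 0.181,  0.984, -0.001, -0.   ]), 'contact_force': array([ 0.533, -0.096, -0.742]), 'grip_width': np.float64(85.325)}
top button_top 0.87 [295. 237.  21.  20.] [512.  26. 136.]
top rack 0.87 [272. 230. 163. 118.] [531.  74.  36.]
top ledge 0.71 [297. 237.  51.  66.] [514.  24. 133.]
top pot 0.95 [310. 173.  35.  32.] [661.  -6.   2.]
top notes 0.81 [253. 145.  49.  45.] [721. 121.  21.]
top gluepot 0.64 [190. 172.  20.  22.] [648. 249.  78.]
red 551 173.8820326678766 243.23956442831215 [504.46042307  35.48570446 132.5278704 ]
scene button_top 0.55 [263. 186.  19.  13.] [534.  24. 134.]
scene rack 0.84 [288. 222. 162. 108.] [493.  78.  19.]
scene ledge 0.7 [264. 209.  47.  77.] [556.  25.  93.]
scene pot 0.77 [253. 267.  33.  42.] [685.   5.  52.]
scene notes 0.68 [320. 297.  62.  49.] [733. 123.  19.]
scene stapler 0.7 [335. 206.  48.  30.] [422. 196.  12.]
scene gluepot 0.89 [386. 258.  23.  40.] [666. 254.  49.]
red 475 402.98105263157896 192.9936842105263 [481.05953359 666.38801208  10.44856147]
```

View pics/top.png

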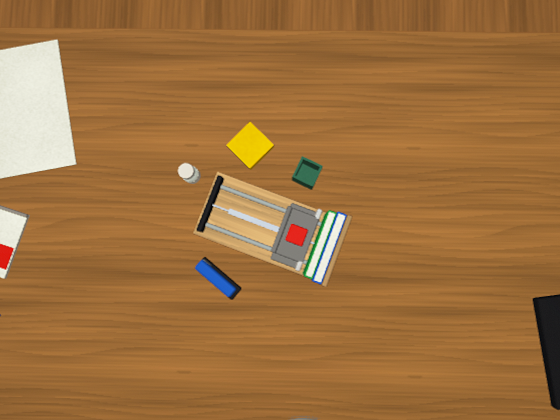

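View pics/scene.png

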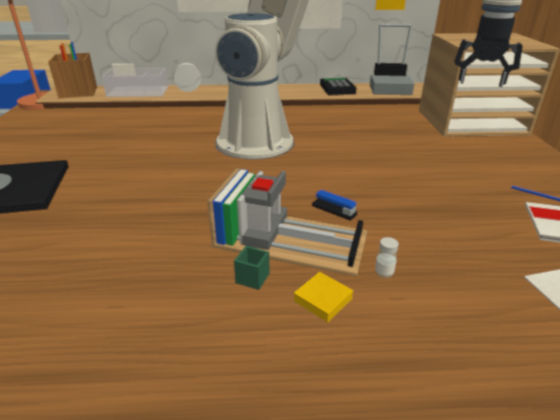

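The top view shows the button at about (296,235) and the black end stop at about (210,203), so sliding runs left and slightly up. The stapler is below at (218,278). The jar, notes and pot are on the upper side. The scene view agrees, with the button at (263,185).

```bash
python3 - <<'E'
from h import *
for c,(u0,v0,u1,v1) in (("top",(190,165,355,290)),("scene",(205,165,370,275))):
    z=np.load(c+".npz");W=z["W"];im=z["im"];hsv=cv2.cvtColor(im,cv2.COLOR_RGB2HSV)
    b=np.zeros(im.shape[:2],bool);b[v0:v1,u0:u1]=1
    H,S,V=[hsv[...,i].astype(int) for i in range(3)]
    red=b&((H<8)|(H>172))&(S>150)&(V>80)&(np.abs(W[...,2]-134)<8)
    def rect(m,n):
        P=W[m];P=P[np.isfinite(P[:,0])]
        r=cv2.minAreaRect(P[:,:2].astype(np.float32));print(c,n,len(P),np.round(P.mean(0),1),np.round(r[0],1),np.round(r[1],1),round(r[2],1))
    rect(red,"red")
    rect(b&(np.abs(W[...,2]-125)<5)&(S<60)&(V<150),"head")
    rect(b&(np.abs(W[...,2]-143)<4),"ledge")
    bl=b&(V<50)&(np.abs(W[...,2]-40)<8)&(W[...,1]>120)
    rect(bl,"stop")
    rect(b&(np.abs(W[...,2]-118)<4)&(W[...,1]<10),"books")
    rect(b&(np.abs(W[...,2]-12)<4),"base")
E
```

```text
top red 314 [516.7  23.5 134.2] [516.9  23.6] [34.5 34.8] 70.4
top head 991 [515.4  20.4 124.4] [515.8  20.2] [56.8 95.9] 70.3
top ledge 245 [526.8  51.5 142.2] [527.4  51. ] [80.6 57.4] 14.5
top stop 345 [583.8 210.6  40.5] [585.1 210.9] [ 12.7 126.6] 70.1
top books 1279 [493.1 -44.1 116.8] [500.1 -22.2] [ 86.9 148.6] 70.2
top base 4338 [549.4 127.5  11.5] [542.9 103.2] [272.7 295.2] 8.8
scene red 196 [523.2  24.8 132.7] [519.8  25.3] [35.3 35.7] 68.6
scene head 375 [537.8  20.7 124. ] [527.2  24.8] [ 67.5 110. ] 70.7
scene ledge 121 [533.6  53.6 141.7] [528.9  54.4] [10.4 97.5] 69.9
scene stop 170 [601.4 208.9  40.8] [590.3 212.6] [  9.2 125.1] 70.5
scene books 583 [506.8 -42.6 116.4] [499.4 -21.5] [ 91.5 149.3] 76.1
scene base 2803 [563.9 131.4  11.4] [563.  122.9] [253.4 335.8] 34.9
```

{"method": "play_rows", "body": {
  "commands": "0 -1.2 -1.1 0 -1.2;0 -2.5 -2.2 0 0;0 -2.5 -2.2 0 0;0 -2.5 -2.2 0 0;0 -2.5 -2.2 0 0;0 -2.5 -2.2 0 0;0 -2.5 -2.2 0 0;0 -2.5 -2.2 0 0;0 -2.5 -2.2 0 0;0 -2.5 -2.2 0 0;0 -2.5 -2.2 0 0;0 -2.5 -2.2 0 0;0 -2.5 -2.2 0 0;0 -2.5 -2.2 0 0;0 -2.5 -2.2 0 0;0 -2.5 -2.2 0 0;0 -2.5 -2.2 0 0;0 -2.5 -2.2 0 0;0 -2.5 -2.2 0 0;0 -0.4 -1 0 0"
}}

```text
time_s: 2.8
ee_pos: [522.4, 32.3, 231.5]
ee_rot: [0.171, 0.985, -0.0, 0.001]
contact_force: [0.2, 0.5, -0.3]
grip_width: -0.1
```

```bash
cat > look.py <<'E'
from h import *
import sys
s=monitor.get_state();print({k:np.round(s[k],3) for k in("time_s","ee_pos","ee_rot","contact_force","grip_width")})
p=imaging.read_camera("wrist");W=cloud(p);save(p,sys.argv[1])
hsv=cv2.cvtColor(p["image"],cv2.COLOR_RGB2HSV);H,S,V=[hsv[...,i].astype(int) for i in range(3)]
m=((H<8)|(H>172))&(S>150)&(V>80)&(np.abs(W[...,2]-132)<9)
P=W[m];r=cv2.minAreaRect(P[:,:2].astype(np.float32));print(len(P),P.mean(0).round(1),np.round(r[0],1),np.round(r[1],1),r[2])
m=np.abs(W[...,2]-143)<3;P=W[m]
if len(P): r=cv2.minAreaRect(P[:,:2].astype(np.float32));print("ledge",len(P),P.mean(0).round(1),np.round(r[0],1),np.round(r[1],1),r[2])
E
python3 look.py w1
```

```text
{'time_s': np.float64(2.8), 'ee_pos': array([522.397,  32.348, 231.461]), 'ee_rot': array([ 0.171,  0.985, -0.   ,  0.001]), 'contact_force': array([ 0.215,  0.454, -0.344]), 'grip_width': np.float64(-0.112)}
2148 [515.2  23.5 136. ] [516.  23.] [35.1 34.8] 70.3218765258789
ledge 1644 [522.7  52.9 143.8] [526.6  51.7] [10.1 94.1] 70.0079345703125
```

View pics/w1.png

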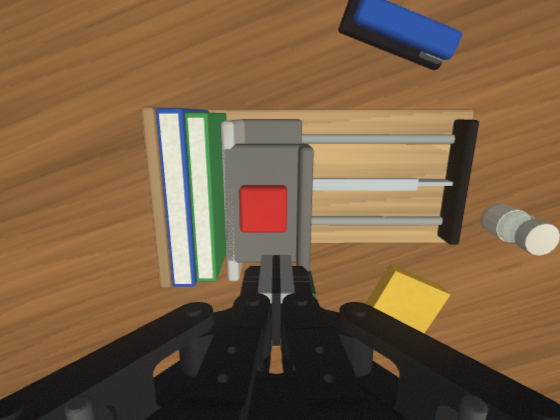

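The wrist view shows the red button at (263,208) and the ledge just right of it at (305,210). The shut tips are over the ledge-side part of the button, and the rest of the track is free. Next I descend.

{"method": "play_rows", "body": {
  "commands": "0 0.26 0 1.5 0;0 0 0 3 0;0 0 0 2.5 0;0 0 0 1.2 0;0 0 0 0.6 0;0 0 0 0.2 0;0 0 0 0.2 0;0 0 0 0 0"
}}

```text
time_s: 3.65
ee_pos: [518.8, 35.5, 139.9]
ee_rot: [0.171, 0.985, 0.0, 0.001]
contact_force: [0.3, 0.2, -0.3]
grip_width: -0.2
```

{"method": "play_rows", "body": {
  "commands": "0 0 0 0.2 0;0 0 0 0.2 0;0 0 0 0.2 0;0 0 0 0 0"
}}

```text
time_s: 4.05
ee_pos: [518.6, 35.4, 133.5]
ee_rot: [0.171, 0.985, 0.0, 0.0]
contact_force: [-0.2, -0.7, 5.9]
grip_width: 0.0
```

{"method": "play_rows", "body": {
  "commands": "0 0 0 0.2 0;0 0 0 0.2 0;0 0 0 0.1 0;0 0 0 0 0"
}}

```text
time_s: 4.45
ee_pos: [518.7, 35.5, 129.0]
ee_rot: [0.171, 0.985, 0.0, 0.0]
contact_force: [-1.9, -0.1, 9.4]
grip_width: -0.3
```

{"method": "play_rows", "body": {
  "commands": "0 0 0 0.1 0;0 0 0 0.1 0;0 0 0 0 0"
}}

```text
time_s: 4.75
ee_pos: [519.2, 35.7, 128.8]
ee_rot: [0.171, 0.985, 0.0, 0.001]
contact_force: [-8.2, 1.8, 29.9]
grip_width: -0.1
```

{"method": "play_rows", "body": {
  "commands": "0 0 0 -0.05 0;0 0 0.3 0 0;0 0 0.3 0 0;0 0 0.3 0 0;0 0 0.3 0 0;0 0 0 0 0"
}}

```text
time_s: 5.35
ee_pos: [523.3, 47.3, 128.9]
ee_rot: [0.171, 0.985, 0.001, 0.001]
contact_force: [-6.0, 2.1, 23.7]
grip_width: -0.2
```

{"method": "play_rows", "body": {
  "commands": "0 0 0.3 0 0;0 0 0.5 0 0;0 0 0.5 0 0;0 0 0.5 0 0;0 0 0.5 0 0;0 0 0.5 0 0;0 0 0.5 0 0;0 0 0.3 0 0;0 0 0 0 0"
}}

```text
time_s: 6.25
ee_pos: [535.5, 81.4, 128.9]
ee_rot: [0.171, 0.985, 0.001, 0.001]
contact_force: [-5.2, 1.9, 21.7]
grip_width: -0.0
```

```bash
python3 look.py w2
```

```text
{'time_s': np.float64(6.25), 'ee_pos': array([535.548,  81.371, 128.878]), 'ee_rot': array([0.171, 0.985, 0.001, 0.001]), 'contact_force': array([-5.194,  1.878, 21.664]), 'grip_width': np.float64(-0.013)}
2708 [525.3  66.1 130. ] [532.8  68.9] [35.3 35.6] 69.3147964477539
ledge 3199 [522.9 102.6 143.7] [522.2 102.4] [42.2 51.4] 43.85773468017578
```

View pics/w2.png

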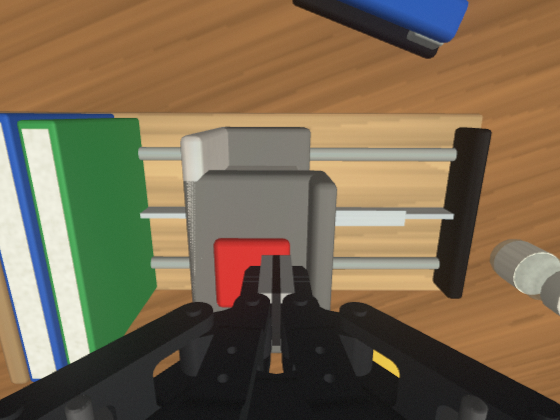

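The bookend is riding along, about 49 mm so far, with the button still fully in. The button is at (252,272) in this view and the gap to the stop is still open.

{"method": "play_rows", "body": {
  "commands": "0 0 0.3 0 0;0 0 0.5 0 0;0 0 0.5 0 0;0 0 0.5 0 0;0 0 0.5 0 0;0 0 0.5 0 0;0 0 0.5 0 0;0 0 0.5 0 0;0 0 0.5 0 0;0 0 0.5 0 0;0 0 0.5 0 0;0 0 0.5 0 0;0 0 0.5 0 0;0 0 0.5 0 0;0 0 0.5 0 0;0 0 0.5 0 0;0 0 0.5 0 0;0 0 0.5 0 0;0 0 0.3 0 0;0 0 0 0 0"
}}

```text
time_s: 8.3
ee_pos: [566.4, 167.3, 128.9]
ee_rot: [0.171, 0.985, 0.001, 0.001]
contact_force: [-3.7, 1.3, 18.8]
grip_width: 0.1
```

{"method": "play_rows", "body": {
  "commands": "0 0 0.3 0.03 0;0 0 0.4 0 0;0 0 0.4 0 0;0 0 0.3 0 0;0 0 0.2 0 0;0 0 0.2 0 0;0 0 0.1 0 0;0 0 0.1 0 0;0 0 0 0 0"
}}

```text
time_s: 9.2
ee_pos: [573.1, 185.9, 128.9]
ee_rot: [0.171, 0.985, 0.001, 0.001]
contact_force: [-5.3, 0.7, 19.9]
grip_width: 0.3
```

{"method": "play_rows", "body": {
  "commands": "0 0 0.1 0 0;0 0 0.1 0 0;0 0 0 0 0"
}}

```text
time_s: 9.5
ee_pos: [573.2, 186.5, 128.8]
ee_rot: [0.17, 0.985, -0.0, 0.001]
contact_force: [-5.0, -5.7, 22.8]
grip_width: -0.2
```

{"method": "play_rows", "body": {
  "commands": "0 0 0.1 0 0;0 0 0 0 0"
}}

```text
time_s: 9.7
ee_pos: [573.3, 186.7, 128.8]
ee_rot: [0.17, 0.985, -0.001, 0.001]
contact_force: [-5.6, -10.0, 24.8]
grip_width: 0.3
```

```bash
python3 look.py w3
```

```text
{'time_s': np.float64(9.7), 'ee_pos': array([573.329, 186.716, 128.838]), 'ee_rot': array([ 0.17 ,  0.985, -0.001,  0.001]), 'contact_force': array([-5.624, -9.951, 24.751]), 'grip_width': np.float64(0.307)}
2771 [563.2 170.5 129.9] [570.7 173.3] [35.2 35.7] 70.11798858642578
ledge 3130 [560.  207.4 143.7] [559.5 206.9] [40.9 50.7] 44.36890411376953
```

View pics/w3.png

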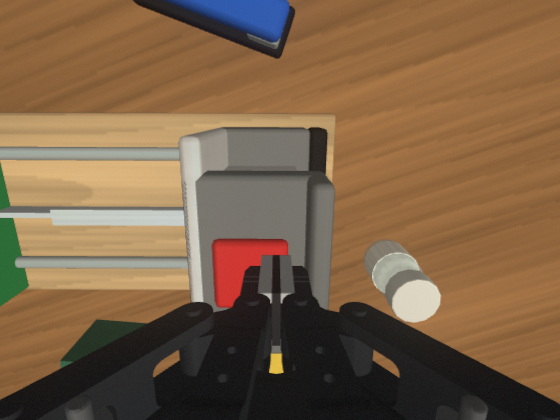

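The bookend is up against the black stop at (317,150), with the button at (250,272) still in. The force shows the stop too. Next I ease the side load and lift straight up.

{"method": "play_rows", "body": {
  "commands": "0 0 -0.2 0 0;0 0 0 -0.2 0;0 0 0 -0.3 0;0 0 0 -0.5 0;0 0 0 -1 0;0 0 0 -2 0;0 0 0 -3 0;0 0 0 -3 0;0 0 0 -2 0;0 0 0 0 0;0 0 0 0 0"
}}

```text
time_s: 10.85
ee_pos: [571.9, 186.0, 246.4]
ee_rot: [0.171, 0.985, 0.0, 0.0]
contact_force: [-0.6, -0.9, 0.3]
grip_width: -0.1
```

```bash
python3 look.py w4; python3 - <<'E'
from h import *
p=imaging.read_camera("scene");save(p,"scene2")
z=np.load("scene.npz")
W=cloud(p)
for n in("pot","notes","stapler","gluepot"):
    for r in models.look_for(n,p)[:1]:print(n,np.round(np.array(r["extent"])*[560,420,560,420]))
E
```

```text
{'time_s': np.float64(10.85), 'ee_pos': array([571.878, 186.048, 246.389]), 'ee_rot': array([0.171, 0.985, 0.   , 0.   ]), 'contact_force': array([-0.572, -0.866,  0.33 ]), 'grip_width': np.float64(-0.081)}
1898 [569.6 173.8 136. ] [570.6 173.5] [35.4 35.1] 70.02582550048828
ledge 1434 [577.  203.4 143.8] [579.9 202.5] [10.  92.1] 70.17977142333984
pot [254. 266.  36.  45.]
notes [322. 297.  65.  51.]
stapler [318. 200.  12.  16.]
gluepot [387. 259.  25.  38.]
```

View pics/scene2.png

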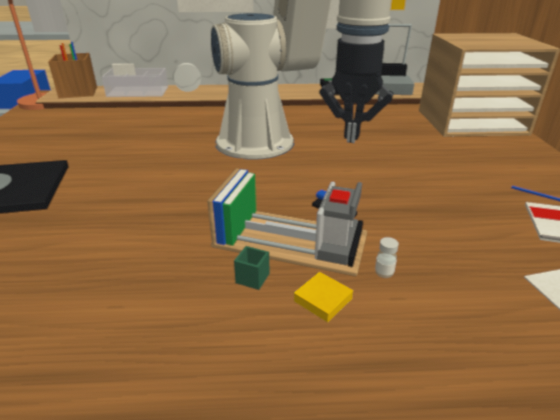

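The button is up again (136.0 mm measured, the same as at the start). It moved (54.6, 150.5), which is 160 mm. The bystanders are where they were, with the stapler now partly hidden behind the bookend at (318,200).

```bash
python3 -c "
from bench import job;print(job.finish_job())"
```

```text
the job is handed in; nothing more can be done
None
```

The bookend is up against the black end stop with the button sprung up. I handed the job in about 11 s into the 35 s limit; no verdict is reported.

- **What I did:** With the fingers shut, I pressed the red button fully in and slid the bookend 160 mm to the stop. I kept about 19–25 N on the button the whole way. I then eased the side load and lifted straight up.
- **At the stop:** The tool stalled with about 11 N of push-back along the slide. The picture also showed the bookend against the stop.
- **After letting go:** The button top measured 136.0 mm, the same as before pressing. The button centre stood 160 mm from where it started. I did not pull on the bookend to test the lock.
- **Forces:** The highest contact reading between moves was about 31 N, against the 60 N limit. The tool was clear of everything at the end.
- **Bystanders:** The pot, notes and glue jar showed within about 2 pixels of their first positions and upright. The last scene view half hid the stapler, so I did not re-measure it. The tool never went near it.
- **Disagreement:** The first top and scene readings put the button up to 22 mm apart. Fitting the button's outline cut that to 3 mm, and the wrist camera agreed within about 1 mm of the top view.

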